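# Shut the light-curing box and hold its key switch on

### The arm

A 6-joint arm with a two-finger parallel gripper is mounted at the origin on the work surface. World frame = base frame: x ahead of the robot, y to its left, z up, the work surface at z = 0. Lengths are in m, angles in rad, forces in N, time in s.
With the tool pointing down it reaches from about 0.3 to 0.775 m from the base axis. Payload 14.6 kg.
Tool frame: the origin (TCP) lies on the centre line of the jaws, within the pads' length; the fingertips stand 25 mm ahead of it and the grasp point (between the pads) lies 6 mm ahead of it (ctrl.tip_reach is the distance from the TCP to the fingertips, in m); z points along the fingers, y is the line along which they close (so a half turn about z gives the same grasp; the last joint's range is limited). The gripper opens to 94 mm and grips with 3 to 60 N. Pads are 16 mm wide; open, the fingers measure 119 mm over their backs; the gripper's body (75 mm by 177 mm) begins 78 mm behind the grasp point.
Start: joints at [-1.295, 0.3, 1.521, -0, 1.321, -0.067], TCP at [0.185, -0.518, 0.23] pointing down, gripper open.
Joint ranges: [-3.03, 3.03], [-0.79, 2.21], [0.23, 2.52], [-1.04, 4.18], [0, 3.07], [-2.55, 2.55]. Speed limits (rad/s): [2.22, 2.22, 2.57, 3.14, 3.14, 3.14].

### API

Orientations are given as [roll, pitch, yaw] about the fixed x, y, z axes, in that order (R = Rz(yaw) Ry(pitch) Rx(roll)).
In Python, from station import ctrl gives the robot as it stands. The module is installed in compiled form; this text tells all that it offers.
- The arm moves only by the tool apply_moves, never from a script. Its argument "deltas" is a list of rows, each a list of 7 numbers: the closure in counts, from 0 (fully open) to 255 (shut), then the shift along the world's x, y, z in cm, then the turn, a rotation vector about the world's x, y, z in rad. In form: [[jaw, tx, ty, tz, ax, ay, az], ...]. A call has 1 to 10 rows; each row shifts and turns the commanded pose from where the row before left it; what a row does not reach is not made up. A row lasts 1/10 s, in which the tool goes at most 50 mm and 8.59 degrees, less where a joint would pass 70% of its speed; a pose out of reach is approached as far as the arm can. A call with a gripper value outside its range is refused whole. The fingers move at their own pace and stop on an object; "grip_force" is the grip in N (left out, the last holds). Time passes only in rows, so rows that do not move let the fingers close. It gives the time, the measured TCP pose, the force, the opening and the grip force at its end, in the units of the state.
- ctrl.get_obs(): the state, without advancing time (a new reading comes with each control period).
- ctrl.camera(name): name is "side" or "top" or "wrist"; returns a dict with "img" (420x560x3 uint8, red, green, blue), "K" (3x3 intrinsics, pixels), "pose" (4x4, takes a point from camera to world coordinates); the wrist camera has in their place "hand_eye" (4x4, takes a point from camera to tool coordinates, whose origin is the TCP and whose axes are the flange's). Camera axes: x right, y up, looking along -z (the intrinsics and any distortion apply to the point x, -y, -z); pixel columns grow to the right and rows downward; lengths in m; the calibration is good to about 2 mm. The wrist camera is an equidistant fisheye: a pixel r from the principal point sees the ray r / f radians off the axis. A picture is of the moment at which its call begins: read the wrist's pose just before it. There is no depth.
- ctrl.hand_in(): hands the job in; it is judged then, once.
The state is a dict: "time_s": time; "qpos": joint angles; "joint_vel": joint speeds; "tau": joint torques, N m; "ee_pos": TCP position; "eef_rot": TCP orientation; "force": force on the tool from outside, world axes, zero at the start; "moment": the same for the moment, N m; "grip_width": finger opening in m; "grip_force": force on a finger pad.
Only numpy, scipy, OpenCV 4.12 (cv2) and the standard library are available. Lean on these libraries where they do the work, as an engineer would, in place of code of your own. Each camera call takes 0.05 s, during which the arm holds its last target. There are 200 camera calls.

### The job

A plaster tooth model is already lying in the open drawer of the white light-curing box: first push the drawer fully shut, then take the red-headed key from its stand, work it past the stiff pins until it is fully home in the brass key switch on top of the box, and turn it a quarter turn clockwise (seen from above) to its stop. The switch springs back, so finish while still gripping the key and holding it turned; leave the blue key where it stands and do not knock the other things about.

Things in the scene. Friction and masses are not known exactly. Their poses are not given: they have to be found in the camera images.
- curer: White light-curing box, fixed, 160 (x, front to back) x 200 (y) x 100 mm high. Origin at the centre of its underside on the table; its x axis points from the drawer front towards the back, z up. A thin amber window lies on its top near the front; the steel-and-brass key switch stands on its top.
- curer_drawer0 (a joint): The box's one drawer: 0 = fully shut, positive = metres pulled out along the box's -x. It starts 30 to 70 mm out, slides with light friction and stays where it is left; it has a stop at 0 when pushed in.
- curer_drawer0_handle (a point): Grip point in the middle of the drawer's horizontal bar handle (steel, 11 mm thick, 100 mm long, along the box's y), 35 mm in front of the drawer front and 62 mm above the table. Moves with the drawer; x axis as the box's.
- keyway (a point): Centre of the key slot's mouth, on the flat top of the brass plug, 130 mm above the table, 20 mm behind the box's centre. z up; x runs along the slot (parallel to the box's x while off). Slot 15.4 mm long (x), 6.4 mm wide (y), 30 mm deep, vertical. The plug is 30 mm across and stands 2 mm proud of a fixed steel collar 54 mm across.
- keyway_floor (a point): Bottom of the key slot, 30 mm below its mouth. Two small sprung steel pins stick 3.4 mm into the slot from its two narrow ends, 10 and 17 mm below the mouth: pushing the key past them takes some 3 to 6 N at each, and it does not fall in by its own weight.
- lock_plug (a joint): Turn of the brass plug in rad: 0 = off (slot along the box's x), grows clockwise seen from above, stop at 1.6. A spring turns it back to 0: about 0.015 N m at 0, 0.1 N m at the stop. The key has some 8 degrees of play in the slot, so the hand turns about 100 degrees to bring the plug to its stop.
- red_key: Red-headed key standing upright in one slot of the key stand. Origin at the shoulder: centre of the underside of the head; z up. Head 26 mm wide (x), 10 thick (y), 38 tall (z 0 to 38). Steel blade below: 14 wide (x), 5 thick (y), 26 long, its lowest 7 mm tapering to 8 wide, 3.6 thick. Same both ways round. Fully home, the shoulder rests on the plug's top.
- blue_key: Key of the same shape and size with a blue head, in the other slot of the stand; not wanted, leave it standing there.
- key_stand: Fixed grey block 130 (x) x 45 (y) x 32 mm high with two slots 64 mm apart along its x (at x = -32 and +32 mm), 29 mm deep; a key's shoulder rests on its top and the key's x is along the block's x. Origin at the centre of its underside.
- tray: Steel instrument tray, 110 x 200 x 18 mm, with four dental instruments in it; origin at the centre of its underside. Leave alone.
- syringe: Black and blue composite syringe lying on the table, about 120 mm long (along its x), 19 mm high. Leave alone.
- curing_light: Black hand curing light standing in its round base (84 mm across, 193 mm tall) with an amber shield disc near the top; origin at the centre of its underside. Leave alone.
- phone: White phone lying flat, 150 x 72 x 8 mm. Leave alone.
- cotton_jar: Glass jar with steel cap, 72 mm across, 90 mm tall. Leave alone.
- bond_bottle: Small amber bottle with black cap, 28 mm across, 60 mm tall. Leave alone.

How it is judged:
On the way, in this order (a step that is already met when the one before it is completed fails the run):
1. the drawer is pushed fully shut (value of joint curer_drawer0 below 0.004 m), for 0.2 s.
2. the red key is fully home in the key switch (z of red_key in the frame of keyway between -0.004 and 0.003 m and horizontal distance between red_key and keyway below 0.004 m and angle between the z axis of red_key and the z axis of keyway, either way round below 0.1 rad and angle between the x axis of red_key and the x axis of keyway, either way round below 0.25 rad and value of joint curer_drawer0 below 0.004 m), for 0.2 s.
3. the key is turned a quarter clockwise (z of red_key in the frame of keyway between -0.004 and 0.003 m and horizontal distance between red_key and keyway below 0.004 m and angle between the z axis of red_key and the z axis of keyway, either way round below 0.1 rad and angle between the x axis of red_key and the x axis of keyway, either way round below 0.25 rad and value of joint lock_plug above 1.3 rad), for 0.3 s.
At the end, for the whole second after the job is handed in: Drawer within 4 mm of shut; red key upright in the key slot with its shoulder within 3 mm of the plug's top and within 4 mm of the slot's centre; plug turned clockwise by more than 1.3 rad (75 degrees) and held there by the fingers, which still grip the key (over 1 N) (all of step 3 and value of joint curer_drawer0 below 0.004 m and contact force between the fingers and red_key above 1 N); the arm keeps its last pose, push and grip.
It fails at once if the blue key is taken out or pushed about (distance of blue_key from where it was at the start of the episode above 0.015 m).
It fails at once if another thing on the table is knocked about (moved more than 30 mm) (distance of any of tray, syringe, curing_light, phone, cotton_jar, bond_bottle from where it was at the start of the episode above 0.03 m).
It also fails if it takes over 72 s, if anything falls off the work surface, if the arm or the gripper's body presses on something with over 40 N, if the wrist force passes 120 N, or if a joint passes its speed limit or range.

## Working session

There is one attempt and no reset: what is moved stays moved. The work goes in short steps, Python scripts to look and compute and a tool call to move; the robot and the scene stay as the last step left them, time stands still between calls to the robot, and variables do not carry over. Pictures are saved under pics/ and viewed, at most 10 in all, crops included, and the job is handed in when it is done.

Besides the shell and the picture viewer there is one more tool, called after "Emit:" by a JSON object that holds its "op" and its "data", one argument or row to a line. apply_moves: Moves the arm, as the interface text tells. Its arguments: {"type":"object","properties":{"deltas":{"type":"array"},"grip_force":{"type":"number"}},"required":["deltas"]}

```bash
mkdir -p pics
cat > h.py <<'E'
import numpy as np,cv2
from station import ctrl
def shot(n,f):
    o=ctrl.get_obs();c=ctrl.camera(n);cv2.imwrite('pics/'+f+'.png',c['img'][:,:,::-1]);np.savez('pics/'+f+'.npz',ee=o['ee_pos'],rot=o['eef_rot'],**{k:v for k,v in c.items()});return c,o
E
python3 - <<'E'
from h import *
np.set_printoptions(precision=4,suppress=True)
for n in ['top','side','wrist']:
    c,o=shot(n,n+'0')
    print(n,{k:v for k,v in c.items() if k!='img'})
print(o)
a=cv2.imread('pics/top0.png');cv2.imwrite('pics/top0b.png',cv2.resize(a,(800,600),interpolation=cv2.INTER_CUBIC))
E
```

```text
top {'K': array([[379.3478,   0.    , 277.6919],
       [  0.    , 379.3478, 204.0324],
       [  0.    ,   0.    ,   1.    ]]), 'pose': array([[ 0.0648,  0.9709, -0.2307,  0.3494],
       [-0.9979,  0.0629, -0.0154,  0.0577],
       [-0.0004,  0.2312,  0.9729,  0.9568],
       [ 0.    ,  0.    ,  0.    ,  1.    ]])}
side {'K': array([[384.4599,   0.    , 276.725 ],
       [  0.    , 384.4599, 208.9053],
       [  0.    ,   0.    ,   1.    ]]), 'pose': array([[ 0.9962,  0.0621, -0.0604,  0.4605],
       [-0.0855,  0.5903, -0.8026, -0.7998],
       [-0.0142,  0.8048,  0.5934,  0.7492],
       [ 0.    ,  0.    ,  0.    ,  1.    ]])}
wrist {'K': array([[325.1923,   0.    , 276.3459],
       [  0.    , 325.1923, 209.5277],
       [  0.    ,   0.    ,   1.    ]]), 'hand_eye': array([[-0.    ,  0.9572,  0.2895,  0.0845],
       [ 1.    , -0.0001,  0.0003, -0.001 ],
       [ 0.0003,  0.2895, -0.9572, -0.154 ],
       [ 0.    ,  0.    ,  0.    ,  1.    ]])}
{'time_s': 0.1, 'qpos': array([-1.2946,  0.3004,  1.5215, -0.    ,  1.3207, -0.0666]), 'joint_vel': array([-0.0003, -0.0004, -0.0003, -0.0001, -0.0001, -0.001 ]), 'tau': array([  0.0005, -53.2643, -35.3285,   0.0709,   0.0235,  -0.    ]), 'ee_pos': array([ 0.1848, -0.5178,  0.2299]), 'eef_rot': array([-3.1406, -0.0001,  0.3428]), 'force': array([ 0.093 , -0.5547,  0.1317]), 'moment': array([ 0.0076,  0.0166, -0.0479]), 'grip_force': 0.0, 'grip_width': 0.09387219045342224}
```

View pics/top0b.png

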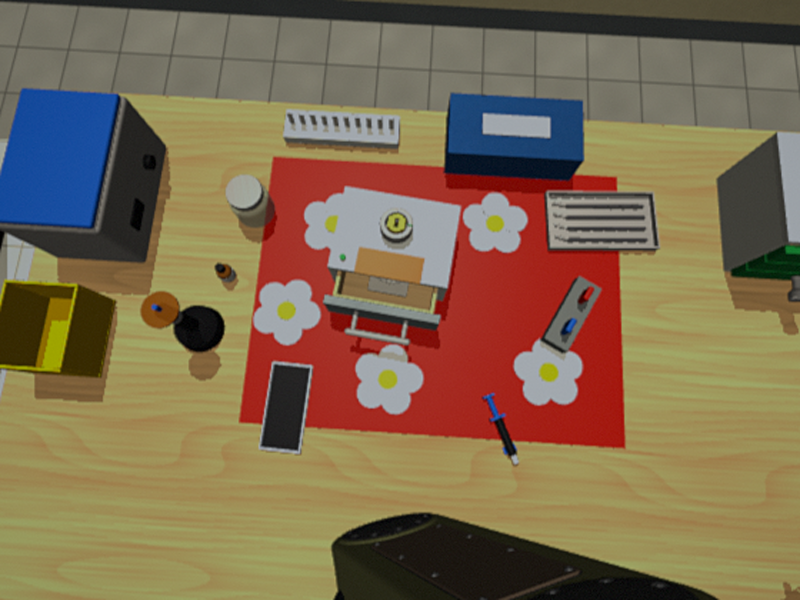

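View pics/side0.png

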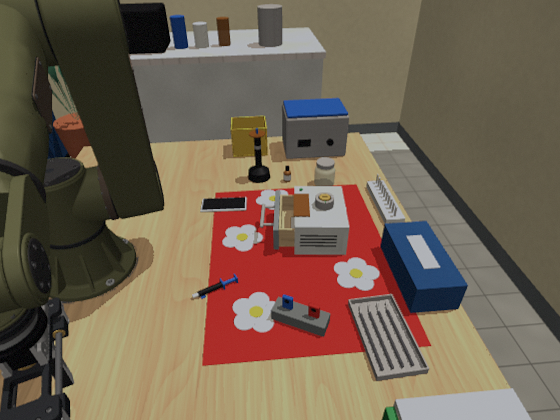

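```bash
cat >> h.py <<'E'
def ray(f,u,v,s=1.):
    d=np.load('pics/'+f+'.npz');K=d['K']
    if 'pose' in d:
        T=d['pose'];r=np.array([(u/s-K[0,2])/K[0,0],-(v/s-K[1,2])/K[1,1],-1])
    else:
        from scipy.spatial.transform import Rotation as R
        E=np.eye(4);E[:3,:3]=R.from_euler('xyz',d['rot']).as_matrix();E[:3,3]=d['ee'];T=E@d['hand_eye']
        x,y=u/s-K[0,2],v/s-K[1,2];q=np.hypot(x,y);t=q/K[0,0];r=np.array([np.sin(t)*x/q,-np.sin(t)*y/q,-np.cos(t)])
    return T[:3,3],T[:3,:3]@r
def at(f,u,v,z,s=1.):
    o,d=ray(f,u,v,s);return o+d*(z-o[2])/d[2]
E
python3 - <<'E'
from h import *
np.set_printoptions(precision=4,suppress=True)
S=800/560
for n,u,v,z in [('keyway',397,222,.13),('boxBL',343,187,.1),('boxBR',461,206,.1),('boxFR',446,291,.1),('boxFL',331,269,.1),('hL',347,333,.066),('hR',408,340,.066),('red',587,295,.07),('blue',569,326,.07),('stA',577,277,.032),('stB',601,290,.032),('stC',543,340,.032),('stD',566,351,.032)]:
    print(n,at('top0',u,v,z,S))
for n,u,v,z in [('keyway',325,199,.13),('red',315,308,.07),('blue',288,298,.07),('boxR1',297,233,.1),('boxR2',346,232,.1)]:
    print('side',n,at('side0',u,v,z))
a=cv2.imread('pics/top0.png');b=cv2.imread('pics/side0.png')
A=cv2.resize(a[110:260,210:430],None,fx=3.6,fy=3.6,interpolation=cv2.INTER_CUBIC)
cv2.imwrite('pics/tc.png',A)
E
```

```text
keyway [0.6607 0.0777 0.13  ]
boxBL [0.7291 0.1743 0.1   ]
boxBR [ 0.7075 -0.0275  0.1   ]
boxFR [ 0.5585 -0.0087  0.1   ]
boxFL [0.5834 0.1813 0.1   ]
hL [0.4846 0.1495 0.066 ]
hR [0.4795 0.0478 0.066 ]
red [ 0.5742 -0.2475  0.07  ]
blue [ 0.5194 -0.2169  0.07  ]
stA [ 0.6154 -0.2435  0.032 ]
stB [ 0.5945 -0.2853  0.032 ]
stC [ 0.4994 -0.184   0.032 ]
stD [ 0.483  -0.2232  0.032 ]
side keyway [0.6621 0.0701 0.13  ]
side red [ 0.582  -0.2564  0.07  ]
side blue [ 0.5259 -0.2225  0.07  ]
side boxR1 [ 0.5703 -0.0333  0.1   ]
side boxR2 [ 0.6984 -0.0424  0.1   ]
```

View pics/tc.png

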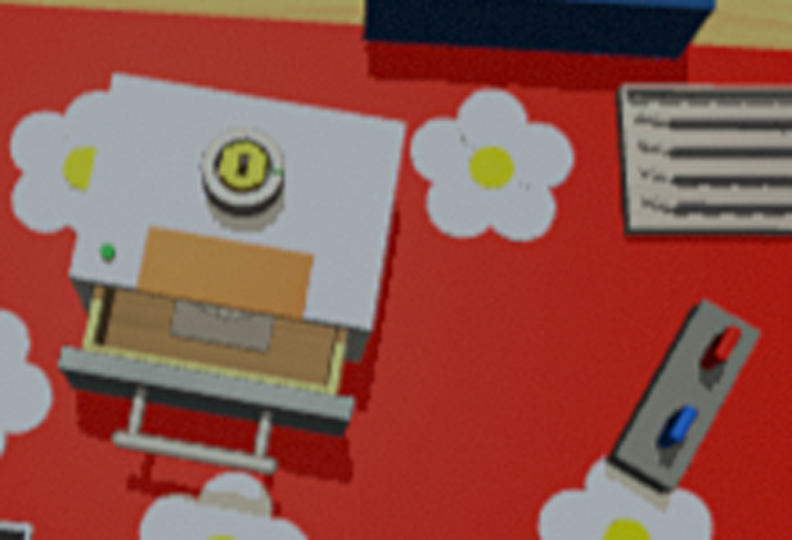

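Emit:
{"op": "apply_moves", "data": {
  "deltas": [
    [0,1.24,3.23,0,0,0,0.1425],
    [0,1.24,3.23,0,0,0,0.1425],
    [0,1.24,3.23,0,0,0,0.1425],
    [0,1.24,3.23,0,0,0,0.1425],
    [0,1.24,3.23,0,0,0,0.1425],
    [0,1.24,3.23,0,0,0,0.1425],
    [0,1.24,3.23,0,0,0,0.1425],
    [0,1.24,3.23,0,0,0,0.1425],
    [0,1.24,3.23,0,0,0,0.1425],
    [0,1.24,3.23,0,0,0,0.1425]
  ],
  "grip_force": 40
}}

```text
time_s: 1.15
ee_pos: [0.309, -0.1936, 0.2304]
eef_rot: [3.141, 0.0, 1.773]
force: [0.1, 0.9, -0.2]
grip_width: 0.094
grip_force: 0.0
```

Emit:
{"op": "apply_moves", "data": {
  "deltas": [
    [255,1.24,3.23,0,0,0,0.1425],
    [255,1.24,3.23,0,0,0,0.1425],
    [255,1.24,3.23,0,0,0,0.1425],
    [255,1.24,3.23,0,0,0,0.1425],
    [255,1.24,3.23,0,0,0,0.1425],
    [255,1.24,3.23,0,0,0,0.1425],
    [255,1.24,3.23,0,0,0,0.1425],
    [255,1.24,3.23,0,0,0,0.1425],
    [255,1.24,3.23,0,0,0,0.1425],
    [255,0,0,0,0,0,0]
  ]
}}

```text
time_s: 2.15
ee_pos: [0.421, 0.0983, 0.2301]
eef_rot: [3.141, -0.001, 3.058]
force: [0.5, 0.0, -0.3]
grip_width: 0.0177
grip_force: 0.0
```

Run:
```python
from h import *
c,o=shot('wrist','w1');print(o['ee_pos'],o['eef_rot'],o['qpos'])
a=cv2.imread('pics/w1.png');cv2.imwrite('pics/w1b.png',cv2.resize(a,(800,600),interpolation=cv2.INTER_CUBIC))
```

```text
[0.4209669  0.09828804 0.23009451] [ 3.14133078e+00 -5.84811997e-04  3.05790232e+00] [ 1.44384602e-01  3.45396594e-02  1.83168488e+00  4.04792050e-04
  1.27587860e+00 -1.34283907e+00]
```

View pics/w1b.png

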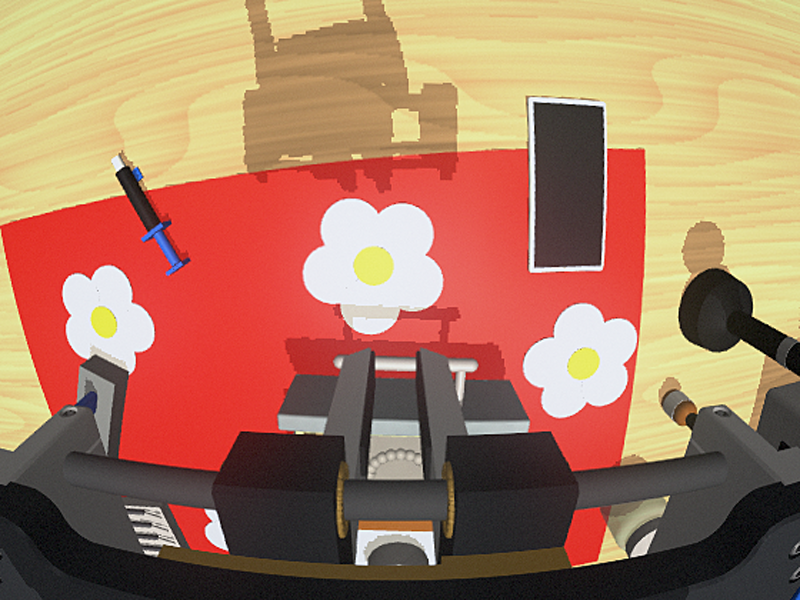

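Run:
```python
from h import *
np.set_printoptions(precision=4,suppress=True)
S=800/560
for n,u,v,z in [('hR',336,362,.062),('hL',476,366,.062),('dfR',281,416,.09),('dfL',528,420,.09),('light',715,308,.03)]: print(n,at('w1',u,v,z,S))
print(at('w1',399,354,.205,S))
```

```text
hR [0.4786 0.0493 0.062 ]
hL [0.4912 0.156  0.062 ]
dfR [0.5079 0.0065 0.09  ]
dfL [0.5278 0.1915 0.09  ]
light [0.4764 0.4022 0.03  ]
[0.4142 0.1015 0.205 ]
```

Emit:
{"op": "apply_moves", "data": {
  "deltas": [
    [255,0,0.1,-4.5,0,0,0],
    [255,0,0.1,-4.5,0,0,0],
    [255,0,0,-4.5,0,0,0],
    [255,0,0,-2.3,0,0,0],
    [255,2,-0.1,0,0,0,0],
    [255,1.5,-0.1,0,0,0,0],
    [255,1,-0.1,0,0,0,0],
    [255,1,-0.1,0,0,0,0],
    [255,1,-0.1,0,0,0,0],
    [255,1,-0.1,0,0,0,0]
  ]
}}

```text
time_s: 3.2
ee_pos: [0.4959, 0.0914, 0.0725]
eef_rot: [-3.141, -0.0, 3.05]
force: [-1.4, -0.6, -0.0]
grip_width: 0.0008
grip_force: 0.7
```

Emit:
{"op": "apply_moves", "data": {
  "deltas": [
    [255,0.5,-0.05,0,0,0,0],
    [255,0.5,-0.05,0,0,0,0]
  ]
}}

```text
time_s: 3.4
ee_pos: [0.5058, 0.0907, 0.0725]
eef_rot: [3.142, -0.0, 3.05]
force: [-1.1, -0.8, -0.4]
grip_width: 0.0003
grip_force: 0.6
```

Emit:
{"op": "apply_moves", "data": {
  "deltas": [
    [255,0.3,-0.03,0,0,0,0],
    [255,0.3,-0.03,0,0,0,0]
  ]
}}

```text
time_s: 3.6
ee_pos: [0.5116, 0.0901, 0.0725]
eef_rot: [-3.142, -0.0, 3.05]
force: [-1.1, 0.3, 0.1]
grip_width: 0.0005
grip_force: 0.6
```

Emit:
{"op": "apply_moves", "data": {
  "deltas": [
    [255,0.2,-0.02,0,0,0,0],
    [255,0.2,-0.02,0,0,0,0]
  ]
}}

```text
time_s: 3.8
ee_pos: [0.5127, 0.09, 0.0721]
eef_rot: [-3.141, -0.008, 3.05]
force: [-33.9, 0.8, 24.3]
grip_width: 0.0001
grip_force: 17.0
```

Emit:
{"op": "apply_moves", "data": {
  "deltas": [
    [255,-0.5,0.05,0,0,0,0],
    [255,-1.5,0.1,0,0,0,0],
    [255,-1.0,0,4,0,0,0],
    [255,0,0,4.6,0,0,0],
    [0,1,-4.3,0,0,0,-0.06],
    [0,1,-4.3,0,0,0,-0.06],
    [0,1,-4.3,0,0,0,-0.06],
    [0,1,-4.3,0,0,0,-0.06],
    [0,1,-4.3,0,0,0,-0.06],
    [0,1,-4.3,0,0,0,-0.06]
  ]
}}

```text
time_s: 4.8
ee_pos: [0.5457, -0.1687, 0.1586]
eef_rot: [3.141, 0.001, 2.688]
force: [0.5, 0.8, 0.6]
grip_width: 0.045
grip_force: 0.0
```

Emit:
{"op": "apply_moves", "data": {
  "deltas": [
    [0,2,-4.3,0,0,0,-0.06],
    [0,1.5,-4.2,0,0,0,0],
    [0,0,0,0,0,0,0],
    [0,0,0,0,0,0,0]
  ]
}}

```text
time_s: 5.2
ee_pos: [0.5803, -0.2522, 0.1578]
eef_rot: [3.141, -0.001, 2.629]
force: [-0.5, 0.5, -0.3]
grip_width: 0.0773
grip_force: 0.0
```

Run:
```python
from h import *
c,o=shot('wrist','w2');print(o['ee_pos'],o['eef_rot'],o['qpos'])
shot('top','t2');shot('side','s2')
a=cv2.imread('pics/w2.png');cv2.imwrite('pics/w2b.png',cv2.resize(a,(800,600),interpolation=cv2.INTER_CUBIC))
```

```text
[ 0.58029584 -0.25219969  0.15784827] [ 3.14146050e+00 -5.94345110e-04  2.62917819e+00] [-4.67916730e-01  5.45791591e-01  1.34669336e+00  1.66991865e-04
  1.24969558e+00 -1.52635131e+00]
```

View pics/w2b.png

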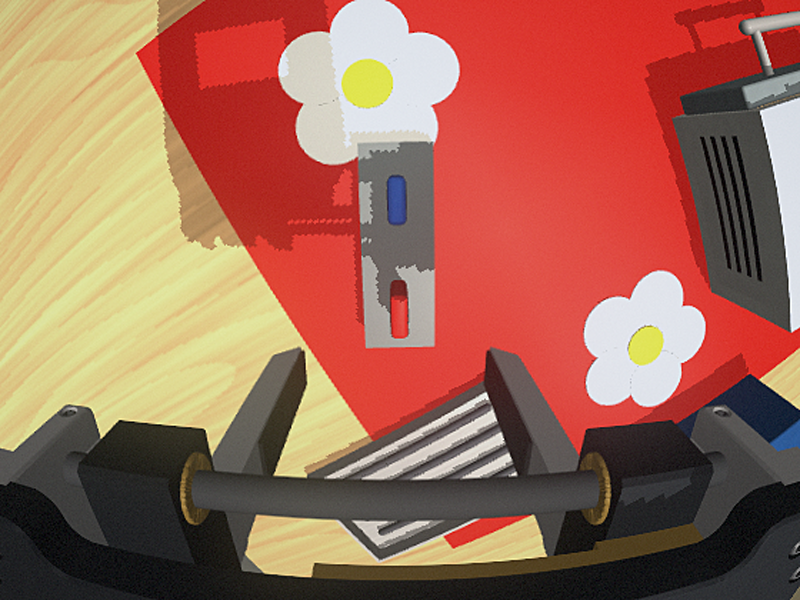

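Run:
```python
from h import *
np.set_printoptions(precision=4,suppress=True)
a=cv2.imread('pics/w2.png');h=cv2.cvtColor(a,cv2.COLOR_BGR2HSV).astype(int)
roi=np.zeros(h.shape[:2],bool);roi[105:242,256:302]=1
red=roi&((h[...,0]<8)|(h[...,0]>172))&(h[...,1]>150)
blu=roi&(abs(h[...,0]-115)<12)&(h[...,1]>100)
P={}
for n,m in [('red',red),('blue',blu)]:
    cnt,lab,st,ce=cv2.connectedComponentsWithStats(m.astype(np.uint8));i=1+np.argmax(st[1:,4]);ys,xs=np.nonzero(lab==i)
    print(n,st[i],ce[i])
    far=ys.max()+.5; uc=np.mean(xs[(ys>ys.max()-12)&(ys<ys.max()-3)])
    F=at('w2',uc,far,.07); P[n]=F; print(uc,ys.min(),ys.max(),F, 'near@.07',at('w2',uc,ys.min()-.5,.07),'near@.032',at('w2',uc,ys.min()-.5,.032))
d=P['red']-P['blue'];print(d,np.hypot(*d[:2]),np.arctan2(d[1],d[0]))
w=np.arctan2(d[1],d[0])
ax=np.array([np.cos(w),np.sin(w)])
print('red ctr',P['red'][:2]-.013*ax)
for n,u,v in [('c1',360,142),('c2',434,142),('c3',366,348),('c4',434,347)]: print(n,at('w2',u,v,.032,800/560))
```

```text
red [273 196  13  41 459] [278.7887 216.3007]
279.1304347826087 196 236 [ 0.5903 -0.2546  0.07  ] near@.07 [ 0.5609 -0.2382  0.07  ] near@.032 [ 0.5694 -0.2426  0.032 ]
blue [271 123  13  34 408] [277.1716 139.5711]
277.5 123 156 [ 0.534  -0.2245  0.07  ] near@.07 [ 0.5118 -0.2121  0.07  ] near@.032 [ 0.5126 -0.2124  0.032 ]
[ 0.0563 -0.0301  0.    ] 0.06379528479176147 -0.49109780456301666
red ctr [ 0.5788 -0.2485]
c1 [ 0.4845 -0.2214  0.032 ]
c2 [ 0.506  -0.1831  0.032 ]
c3 [ 0.5992 -0.2838  0.032 ]
c4 [ 0.6203 -0.2447  0.032 ]
```

Emit:
{"op": "apply_moves", "data": {
  "deltas": [
    [128,-0.08,0.37,-2.5,0,0,0.017],
    [128,0,0,-3,0,0,0],
    [128,0,0,-2.5,0,0,0],
    [128,0,0,-1.5,0,0,0],
    [128,0,0,0,0,0,0]
  ]
}}

```text
time_s: 5.85
ee_pos: [0.579, -0.247, 0.062]
eef_rot: [-3.142, -0.003, 2.648]
force: [-0.5, -0.2, -0.3]
grip_width: 0.0559
grip_force: 0.0
```

Emit:
{"op": "apply_moves", "data": {
  "deltas": [
    [255,0,0,0,0,0,0],
    [255,0,0,0,0,0,0],
    [255,0,0,0,0,0,0],
    [255,0,0,0,0,0,0],
    [255,0,0,0,0,0,0],
    [255,0,0,0,0,0,0]
  ],
  "grip_force": 40
}}

```text
time_s: 6.45
ee_pos: [0.5796, -0.2484, 0.0636]
eef_rot: [-3.141, 0.0, 2.647]
force: [-0.3, -0.4, 2.7]
grip_width: 0.0099
grip_force: 40.0
```

Emit:
{"op": "apply_moves", "data": {
  "deltas": [
    [255,0,0,1,0,0,0],
    [255,0,0,2,0,0,0],
    [255,0,0,3,0,0,0],
    [255,0,0,4,0,0,0],
    [255,0,0,4,0,0,0],
    [255,0,0,3.6,0,0,0],
    [255,0.7,4,0,0,0,0.06],
    [255,0.7,4,0,0,0,0.07],
    [255,0.7,4,0,0,0,0.07],
    [255,0.7,4,0,0,0,0.07]
  ]
}}

```text
time_s: 7.45
ee_pos: [0.6076, -0.0864, 0.2404]
eef_rot: [3.141, 0.001, 2.92]
force: [0.3, -0.3, -0.2]
grip_width: 0.0096
grip_force: 40.0
```

Emit:
{"op": "apply_moves", "data": {
  "deltas": [
    [255,0.7,4,0,0,0,0.06],
    [255,1,4,0,0,0,0.06],
    [255,0,0,0,0,0,0],
    [255,0,0,0,0,0,0]
  ]
}}

```text
time_s: 7.85
ee_pos: [0.6246, -0.0074, 0.24]
eef_rot: [3.142, 0.0, 3.038]
force: [0.2, 0.8, -0.5]
grip_width: 0.0096
grip_force: 40.0
```

Run:
```python
from h import *
c,o=shot('wrist','w3');print(o['ee_pos'],o['eef_rot'],o['qpos'],o['grip_width'])
a=cv2.imread('pics/w3.png')
b=cv2.resize(a[150:350,230:480],(750,600),interpolation=cv2.INTER_CUBIC)
cv2.imwrite('pics/w3b.png',b)
```

```text
[ 0.62463957 -0.00739307  0.23997819] [3.14158983e+00 3.26753675e-04 3.03845786e+00] [-7.04553566e-02  4.62302714e-01  1.27673905e+00 -7.97065515e-06
  1.40222422e+00 -1.53811555e+00] 0.009579341271113874
```

View pics/w3b.png

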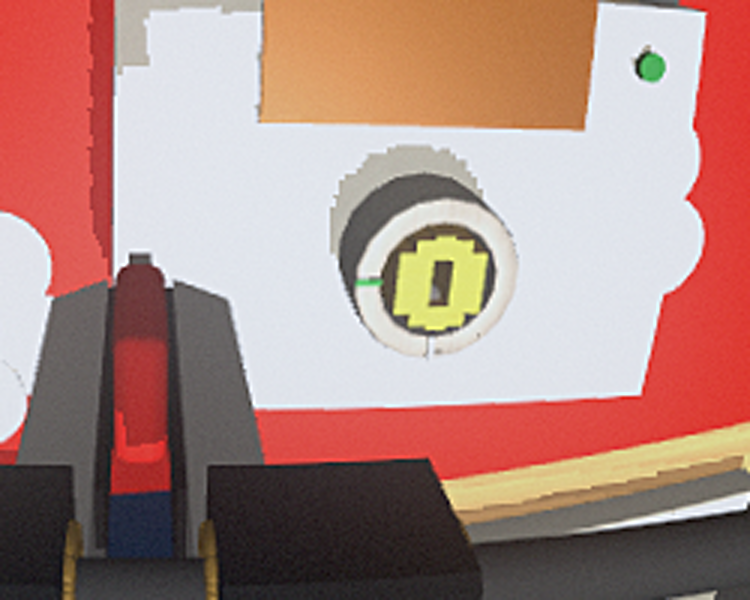

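Run:
```python
from h import *
np.set_printoptions(precision=4,suppress=True)
p=lambda u,v,z:at('w3',230+u/3,150+v/3,z)
k=p(439,284,.13);print('keyway',k,'ends',p(438,262,.13),p(438,305,.13))
print('ringcentre .128',p(437,279,.128))
w=3.0385;ax=np.array([np.cos(w),np.sin(w)])  # tool x, towards camera
for n,u,v,z in [('nearbot',140,266,.2084),('neartop',141,340,.2464),('fartop',143,458,.2464)]:
    q=p(u,v,z);d=q[:2]-np.array([.62464,-.00739]);print(n,q,'tool x',d@ax,'tool-perp',d@[-ax[1],ax[0]])
c=[p(119,8,.1),p(706,12,.1),p(640,394,.1),p(262,124,.1),p(585,129,.1)];print(np.array(c))
e=c[4]-c[3];print('yaw window',-np.arctan2(e[0],e[1]))
e=c[1]-c[0];print('yaw front',-np.arctan2(e[0],e[1]))
# top view key+slot
c,o=shot('top','t3');c,o=shot('side','s3')
a=cv2.imread('pics/t3.png')[110:230,220:380];b=cv2.imread('pics/s3.png')[120:240,270:430]
cv2.imwrite('pics/ts3.png',np.vstack([cv2.resize(x,(400,300),interpolation=cv2.INTER_CUBIC) for x in (a,b)]))
```

```text
keyway [0.6617 0.081  0.13  ] ends [0.6544 0.0806 0.13  ] [0.6687 0.0808 0.13  ]
ringcentre .128 [0.6608 0.0809 0.128 ]
nearbot [ 0.6144 -0.0052  0.2084] tool x 0.010364332385345832 tool-perp -0.0010815714424119674
neartop [ 0.6127 -0.0049  0.2464] tool x 0.012134808024853951 tool-perp -0.0012303965539009754
fartop [ 0.6363 -0.007   0.2464] tool x -0.011531413063651104 tool-perp -0.0016055591565916918
[[ 0.574  -0.0074  0.1   ]
 [ 0.5891  0.1907  0.1   ]
 [ 0.7326  0.1736  0.1   ]
 [ 0.6144  0.033   0.1   ]
 [ 0.6262  0.1427  0.1   ]]
yaw window -0.10743867817530538
yaw front -0.07626062095844796
```

View pics/ts3.png

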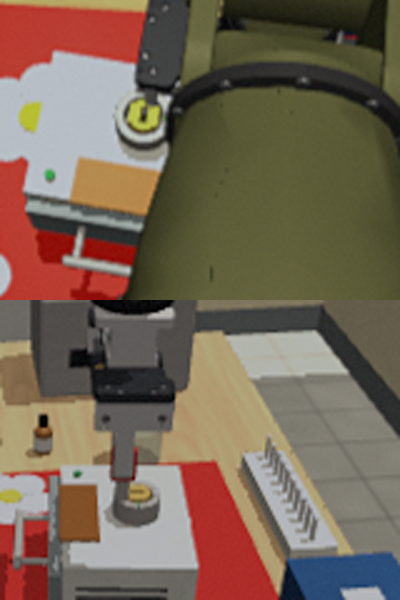

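Emit:
{"op": "apply_moves", "data": {
  "deltas": [
    [255,1.2,2.9,0,0,0,0.008],
    [255,1.2,2.9,0,0,0,0],
    [255,1.27,2.89,0,0,0,0],
    [255,0,0,-2,0,0,0],
    [255,0,0,-2,0,0,0],
    [255,0,0,-0.7,0,0,0],
    [255,0,0,0,0,0,0],
    [255,0,0,0,0,0,0]
  ]
}}

```text
time_s: 8.8
ee_pos: [0.6617, 0.0782, 0.1936]
eef_rot: [3.141, 0.001, 3.044]
force: [0.1, -0.3, 0.2]
grip_width: 0.0097
grip_force: 40.0
```

Run:
```python
from h import *
c,o=shot('wrist','w4');c,o2=shot('side','s4');print(o['ee_pos'],o['eef_rot'],o['force'],o['moment'])
a=cv2.imread('pics/w4.png')[190:330,200:350];b=cv2.imread('pics/s4.png')[150:230,290:370]
cv2.imwrite('pics/ws4.png',np.hstack([cv2.resize(x,(400,400),interpolation=cv2.INTER_CUBIC) for x in (a,b)]))
```

```text
[0.66169466 0.07818147 0.19361192] [3.14141039e+00 1.25719890e-03 3.04436927e+00] [ 0.07650238 -0.34125007  0.18283615] [ 0.00919114 -0.15542729 -0.04244119]
```

View pics/ws4.png

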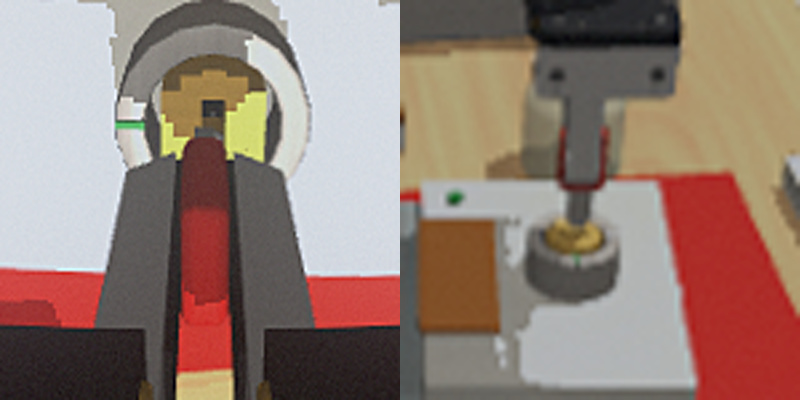

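Run:
```python
from h import *
print(at('w4',200+213/2.667,190+100/2.857,.13),at('w4',200+204/2.667,190+140/2.857,.161),at('w4',200+212/2.667,190+95/2.857,.128))
```

```text
[0.65412345 0.08231956 0.13      ] [0.65214018 0.08010295 0.161     ] [0.65348144 0.08213105 0.128     ]
```

Emit:
{"op": "apply_moves", "data": {
  "deltas": [
    [255,0,0.18,0,0,0,0],
    [255,0,0,-0.3,0,0,0],
    [255,0,0,-0.3,0,0,0],
    [255,0,0,-0.3,0,0,0],
    [255,0,0,-0.3,0,0,0],
    [255,0,0,0,0,0,0]
  ]
}}

```text
time_s: 9.5
ee_pos: [0.6612, 0.0806, 0.1798]
eef_rot: [-3.141, -0.001, 3.045]
force: [-0.3, -0.3, -0.4]
grip_width: 0.0096
grip_force: 40.0
```

Emit:
{"op": "apply_moves", "data": {
  "deltas": [
    [255,0,0,-0.2,0,0,0],
    [255,0,0,-0.2,0,0,0],
    [255,0,0,-0.2,0,0,0],
    [255,0,0,0,0,0,0]
  ]
}}

```text
time_s: 9.9
ee_pos: [0.661, 0.0807, 0.174]
eef_rot: [-3.142, -0.001, 3.045]
force: [-4.5, 0.7, 0.2]
grip_width: 0.0098
grip_force: 40.0
```

```bash
python3 -c "
from h import *
o=ctrl.get_obs();print(o['ee_pos'],o['force'],o['moment'])"
```

```text
[0.66095715 0.08071128 0.17400648] [-4.50888669  0.71484418  0.20292887] [ 0.20206153  0.89072116 -0.04620392]
```

Emit:
{"op": "apply_moves", "data": {
  "deltas": [
    [255,0,0,-0.2,0,0,0],
    [255,0,0,-0.2,0,0,0],
    [255,0,0,-0.2,0,0,0],
    [255,0,0,0,0,0,0]
  ]
}}

```text
time_s: 10.3
ee_pos: [0.6613, 0.0806, 0.1679]
eef_rot: [-3.141, -0.0, 3.045]
force: [-2.5, 0.6, -0.7]
grip_width: 0.0099
grip_force: 40.0
```

Emit:
{"op": "apply_moves", "data": {
  "deltas": [
    [255,0,0,-0.2,0,0,0],
    [255,0,0,-0.15,0,0,0],
    [255,0,0,0,0,0,0]
  ]
}}

```text
time_s: 10.6
ee_pos: [0.6614, 0.0806, 0.1649]
eef_rot: [3.142, 0.0, 3.045]
force: [-3.0, 0.3, 0.2]
grip_width: 0.0097
grip_force: 40.0
```

Emit:
{"op": "apply_moves", "data": {
  "deltas": [
    [255,0,0,-0.2,0,0,0],
    [255,0,0,-0.15,0,0,0],
    [255,0,0,0,0,0,0]
  ]
}}

```text
time_s: 10.9
ee_pos: [0.6614, 0.0806, 0.1615]
eef_rot: [3.142, 0.0, 3.045]
force: [-4.4, 0.9, 3.2]
grip_width: 0.0097
grip_force: 40.0
```

Emit:
{"op": "apply_moves", "data": {
  "deltas": [
    [255,0,0,-0.1,0,0,0],
    [255,0,0,0,0,0,0]
  ]
}}

```text
time_s: 11.1
ee_pos: [0.6615, 0.0806, 0.1615]
eef_rot: [3.141, 0.001, 3.045]
force: [-7.7, 0.2, 9.8]
grip_width: 0.0098
grip_force: 40.0
```

Emit:
{"op": "apply_moves", "data": {
  "deltas": [
    [255,-0.03,0,0,0,0,0],
    [255,0,0,0,0,0,0],
    [255,0,0,0,0,0,0],
    [255,0,0,0,0,0,-0.1],
    [255,0,0,0,0,0,-0.1],
    [255,0,0,0,0,0,-0.1],
    [255,0,0,0,0,0,-0.1]
  ],
  "grip_force": 50
}}

```text
time_s: 11.8
ee_pos: [0.6615, 0.0808, 0.1615]
eef_rot: [3.14, 0.002, 2.641]
force: [-4.2, 1.2, 8.5]
grip_width: 0.0098
grip_force: 50.0
```

```bash
python3 -c "
from h import *
o=ctrl.get_obs();print(o['ee_pos'],o['force'],o['moment'])"
```

```text
[0.66148349 0.08077851 0.16153225] [-4.23136505  1.19067111  8.53456312] [ 0.35442313  0.84316867 -0.01175714]
```

Smooth so far; continue turning.

Emit:
{"op": "apply_moves", "data": {
  "deltas": [
    [255,0,0,0,0,0,-0.1],
    [255,0,0,0,0,0,-0.1],
    [255,0,0,0,0,0,-0.1],
    [255,0,0,0,0,0,-0.1],
    [255,0,0,0,0,0,-0.1],
    [255,0,0,0,0,0,-0.1]
  ]
}}

```text
time_s: 12.4
ee_pos: [0.6618, 0.0811, 0.1615]
eef_rot: [3.138, 0.001, 2.042]
force: [-0.5, 3.8, 8.4]
grip_width: 0.0099
grip_force: 50.0
```

Emit:
{"op": "apply_moves", "data": {
  "deltas": [
    [255,0,0,0,0,0,-0.1],
    [255,0,0,0,0,0,-0.1],
    [255,0,0,0,0,0,-0.1],
    [255,0,0,0,0,0,-0.1],
    [255,0,0,0,0,0,-0.1],
    [255,0,0,0,0,0,0]
  ]
}}

```text
time_s: 13.0
ee_pos: [0.6621, 0.0811, 0.1615]
eef_rot: [3.138, -0.001, 1.542]
force: [0.3, 3.5, 5.9]
grip_width: 0.01
grip_force: 50.0
```

```bash
python3 -c "
from h import *
o=ctrl.get_obs();print(o['ee_pos'],o['eef_rot'],o['force'],o['moment'])"
```

```text
[0.66205534 0.08111829 0.16153355] [ 3.13790556e+00 -9.79739189e-04  1.54203933e+00] [0.31993931 3.54219288 5.88514265] [ 0.73457399 -0.22280197  0.04082267]
```

Emit:
{"op": "apply_moves", "data": {
  "deltas": [
    [255,0,0,0,0,0,-0.06],
    [255,0,0,0,0,0,-0.06],
    [255,0,0,0,0,0,-0.06],
    [255,0,0,0,0,0,0],
    [255,0,0,0,0,0,0]
  ]
}}

```text
time_s: 13.5
ee_pos: [0.6622, 0.0811, 0.1615]
eef_rot: [3.138, -0.002, 1.365]
force: [1.6, 3.5, 6.2]
grip_width: 0.0096
grip_force: 50.0
```

Run:
```python
from h import *
c,o=shot('wrist','w5');c,o2=shot('side','s5');print(o['ee_pos'],o['eef_rot'],o['force'],o['moment'],o['grip_width'])
a=cv2.imread('pics/w5.png')[170:330,190:370];b=cv2.imread('pics/s5.png')[150:230,285:375]
cv2.imwrite('pics/ws5.png',np.hstack([cv2.resize(x,(400,356),interpolation=cv2.INTER_CUBIC) for x in (a,b)]))
```

```text
[0.66217184 0.08105874 0.16152071] [ 3.13784027e+00 -1.62437079e-03  1.36548828e+00] [1.60893145 3.51889395 6.17204539] [ 0.64751152 -0.43579098  0.03122852] 0.009612454198043184
```

View pics/ws5.png

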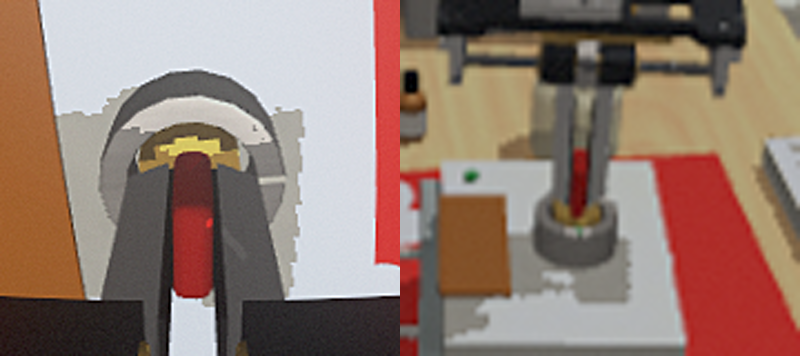

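Emit:
{"op": "apply_moves", "data": {
  "deltas": [
    [255,0,0,0,0,0,-0.04],
    [255,0,0,0,0,0,-0.03],
    [255,0,0,0,0,0,0],
    [255,0,0,0,0,0,0],
    [255,0,0,0,0,0,0],
    [255,0,0,0,0,0,0]
  ]
}}

```text
time_s: 14.2
ee_pos: [0.6622, 0.081, 0.1615]
eef_rot: [3.138, -0.002, 1.296]
force: [1.9, 3.7, 5.5]
grip_width: 0.0098
grip_force: 50.0
```

Run:
```python
from h import *
o=ctrl.get_obs();print(o['ee_pos'],o['eef_rot'],o['force'],o['moment'],o['grip_force'])
print(ctrl.hand_in())
```

```text
[0.66217856 0.08104041 0.16152176] [ 3.13792091e+00 -1.90419485e-03  1.29554153e+00] [1.930517   3.69736828 5.46067692] [ 0.6494356  -0.51063251  0.06061131] 50.000343918800354
the job is handed in; nothing more can be done
None
```

I pushed the drawer shut, seated the red key in the switch and turned the hand about 100° clockwise. I handed the job in at 14.2 s with the key still gripped at 50 N; the hand-in returned no verdict, and the plug's angle was not measured directly.

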